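# Slide a laden carrier tray across the gap into its spring catch

## Robot

A 7-joint arm with a two-finger parallel gripper is mounted at the origin on a cart in front of the work surface, level with it; the furniture and walls round the work are solid. World frame = base frame: x ahead of the robot, y to its left, z up, the work surface at z = 0. Lengths are in m, angles in rad, forces in N, time in s.
With the tool pointing down it reaches from about 0.425 to 0.925 m from the base axis. Payload 6.8 kg.
Tool frame: the origin (TCP) lies midway between the tips of the shut fingers; the grasp point (between the pads) lies 19 mm behind it; z points along the fingers, y is the direction in which the jaws open and shut (so a half turn about z gives the same grasp; the last joint's range is limited). The gripper opens to 85 mm and grips with 20 to 120 N. Pads are 22 mm wide; open, the fingers measure 114 mm over their backs; the gripper's body (76 mm by 85 mm) begins 54 mm behind the grasp point. The pads swing forward as they close: fully open they stand 13 mm farther back than shut.
Start: joints at [-1.297, 0.477, 0.022, 1.555, -0.011, 1.109, -0.083], TCP at [0.251, 0.626, 0.231] pointing down, gripper open.
Joint ranges: [-2.96, 2.96], [-0.34, 2.1], [-1.41, 1.46], [0.24, 2.44], [-1.37, 4.51], [0.17, 1.92], [-2.96, 2.96]. Speed limits (rad/s): [2.39, 2.39, 3.14, 3.14, 3.14, 3.14, 3.14].

## Interface

Orientations are given as a unit quaternion [w, x, y, z].
In Python, from station import bot, vision gives the robot as it stands.
- The arm moves only by the tool move_arm, never from a script. Its argument "increments" is text: rows parted by semicolons, each of 7 numbers parted by spaces: the opening, from 0 (shut) to 1 (fully open), then the shift along the world's x, y, z in mm, then the turn, a rotation vector about the world's x, y, z in rad. In form: grip x y z rx ry rz; .... A call has exactly 8 rows; each row shifts and turns the commanded pose from where the row before left it; what a row does not reach is not made up. A row lasts 1/8 s, in which the tool goes at most 62.5 mm and 10.7 degrees, less where a joint would pass 70% of its speed; a pose out of reach is approached as far as the arm can. A call with a gripper value outside its range is refused whole. The fingers move at their own pace and stop on an object; "newtons" is the grip in N (left out, the last holds). Time passes only in rows, so rows that do not move let the fingers close, or fill a call up. It gives the time, the measured TCP pose, the force and the opening at its end, in the units of the state.
- bot.get_obs(): the state, without advancing time (a new reading comes with each control period).
- vision.read_camera(name): name is "scene" or "top" or "wrist"; returns (picture, depth): 420x560x3 uint8, red, green, blue; 420x560 float32, m along the optical axis (not along the pixel's ray), 0 where there is no reading.
- vision.calibration(name): a dict with "fx", "fy", "cx", "cy" (pixels), "R" (3x3) and "t" (3): a world point X has camera coordinates R X + t; the wrist camera has in their place "hand_eye" (4x4, takes a point from camera to tool coordinates, whose origin is the TCP and whose axes are the flange's). Camera axes: x right, y down, z forward; pixel columns grow to the right and rows downward; lengths in m; the calibration is good to about 2 mm. A picture is of the moment at which its call begins: read the wrist's pose just before it. calibration takes no time and is no camera call.
- bot.hand_in(): hands the job in, once; it reports no verdict.
The state is a dict: "t": time; "q": joint angles; "joint_vel": joint speeds; "joint_torque": joint torques, N m; "eef_pos": TCP position; "tool_rot": TCP orientation; "contact_force": force on the tool from outside, world axes, zero at the start; "torque": the same for the moment, N m; "gripper_width": opening from 0.0 (shut) to 1.0 (fully open).
Only numpy, scipy, OpenCV 4.12 (cv2) and the standard library are available. Lean on these libraries where they do the work, as an engineer would, in place of code of your own. Each camera call takes 0.05 s, during which the arm holds its last target.

## Task

A green carrier tray with a plaster cast at its front end waits on the plain aluminium stand. Slide it gently and level across the gap onto the stand with the steel guide rails, against the spring buffer, until the red spring catch has popped up behind it and holds it, then let go; it is nose-heavy, so hold its rear down or level by the orange grip bar, never let its nose sag into the gap, and do not lift it off to carry it over. Leave the cast standing in its pocket, and do not move the bottle, beaker and dropper.

Things in the scene. Friction and masses are not known exactly. Their poses are not given: they have to be found in the camera images.
- tray_grip (a point): Centre of the orange grip bar at the rear of the green tray: 12 mm thick (x), 60 mm wide (y), 24 mm tall (z), on a 6 mm tab; it lies 37 mm above the tray's underside and 13 mm ahead of its rear end. x points to the tray's front (its way of travel), z up.
- carrier_tray: Loose green tray, 180 mm long (x, front end at +x), 100 mm wide, 0.12 kg, walls 12 mm high; origin at the centre of its underside. With the cast in it the centre of mass lies 60 to 65 mm behind the front end, less than the gap, so it tips nose-down into the gap unless its rear is held down or level.
- tray_front (a point): Middle of the tray's lower front edge, on its underside, 90 mm ahead of the tray's centre; axes as the tray's.
- tray_rear (a point): Middle of the tray's lower rear edge, on its underside, 90 mm behind the tray's centre; axes as the tray's.
- cast: Cream plaster dental cast, 66 x 74 x 32 mm, about 0.2 to 0.3 kg, loose in the front pocket of the tray; origin at the centre of its underside, which is 3 mm above the tray's underside and about 50 mm ahead of the tray's centre.
- staging_stand: Fixed aluminium stand the tray starts on: plain flat slippery deck 150 mm long (x) and 120 mm wide (y), its top 60 mm above the origin, which is the centre of its underside on the bench. x points over the gap towards the other stand.
- staging_edge (a point): Middle of the staging deck's edge at the gap, at deck height.
- receiving_stand: Fixed railed stand, slippery deck, 230 mm long (x, the way in), 140 wide; origin mid-underside, deck 60 mm above. It may be up to 2.5 mm lower than the other stand, 6 mm aside, turned 0.05 rad. Ramp x = -115 to -105 mm rises 5 mm. Rails 9 mm high leave a channel 106 mm wide with a flared mouth. Far end: blue end block, face at x = 101 mm, with the rubber buffer.
- receiving_entry (a point): Middle of the receiving stand's entry end, at deck height (the toe of the ramp lies 5 mm lower); 76 to 90 mm beyond the staging edge.
- catch_face (a point): Middle of the upright holding face of the red catch, at deck height, 28.5 mm beyond the receiving stand's entry end; x is the direction of travel. When the tray is held, its rear end rests against this face and the front end pushes the buffer in by about 4.5 mm; about another 4 mm of overtravel is available.
- catch (a joint): Red spring catch in the receiving deck, ramped on the gap side: 0 = up, standing 5 mm above the deck; the tray sliding over it presses it down 5 mm (0.005) with 1.6 to 2.6 N; it springs up again behind the tray's rear end.
- buffer (a joint): How far the black rubber spring buffer is pushed in: 0 = free (its face then at x = 89 mm in the receiving stand), 0.009 m = fully in; takes about 1.4 N to start and 7.7 N fully in.
- brown_bottle: Brown bottle with a white cap, 46 mm across, 94 mm tall, standing beside the stands; bystander, origin under its centre.
- clear_beaker: Clear plastic beaker, 62 mm across, 74 mm tall; bystander, origin under its centre.
- white_dropper: White dropper bottle, 28 mm across, 62 mm tall; bystander, origin under its centre.

How it is judged:
On the way, in this order (a step that is already met when the one before it is completed fails the run):
1. the tray bridges the gap: its front end is over the receiving deck, level, while its rear end is still over the staging deck (x of tray_front in the frame of receiving_stand above -0.105 m and x of tray_rear in the frame of staging_stand below 0.073 m and angle between tray_front's own z axis and vertical below 0.07 rad), for 0.05 s.
2. the tray rides over the catch and presses it down (value of joint catch above 0.0012 m and x of tray_front in the frame of receiving_stand above -0.02 m), for 0.05 s.
At the end, for the whole second after the job is handed in: Catch up (within 2 mm); tray flat on the receiving deck (within 2 mm, tilt under 0.03 rad), centred within 5 mm, rear end at the catch face or up to 6 mm beyond, buffer pushed in over 1.5 mm; cast flat in its front pocket; all at rest (value of joint catch below 0.002 m and x of tray_rear in the frame of catch_face between -0.0015 and 0.006 m and y of tray_rear in the frame of catch_face between -0.005 and 0.005 m and z of tray_rear in the frame of catch_face between -0.002 and 0.0025 m and angle between tray_front's own z axis and vertical below 0.03 rad and value of joint buffer above 0.0015 m and x of cast in the frame of tray_front between -0.05 and -0.03 m and z of cast in the frame of tray_front between 0.001 and 0.006 m and angle between cast's own z axis and vertical below 0.06 rad and linear speed of carrier_tray below 0.01 m/s); the robot touches nothing.
It fails at once if the tray's nose sags more than 9 mm below the staging deck (z of tray_front in the frame of staging_stand below 0.051 m).
It fails at once if the tray is lifted: its front or rear end rises more than 15 mm above the staging deck (z of any of tray_front, tray_rear in the frame of staging_stand above 0.075 m).
It fails at once if the tray is forced against the receiving stand with more than 50 N (contact force between carrier_tray and receiving_stand above 50 N).
It fails at once if the cast tips over 0.25 rad (angle between cast's own z axis and vertical above 0.25 rad).
It fails at once if the bottle, beaker or dropper is moved more than 20 mm (distance of any of brown_bottle, clear_beaker, white_dropper from where it was at the start of the episode above 0.02 m).
It also fails if it takes over 40 s, if anything falls off the work surface, if the arm or the gripper's body presses on something with over 40 N, if the wrist force passes 120 N, or if a joint passes its speed limit or range.

## Working session

There is one attempt and no reset: what is moved stays moved. The work goes in short steps, Python scripts to look and compute and a tool call to move; the robot and the scene stay as the last step left them, time stands still between calls to the robot, and variables do not carry over. Pictures are saved under pics/ and viewed, and the job is handed in when it is done.

Besides the shell and the picture viewer there is one more tool, called after "Request:" by a JSON object that holds its "name" and its "arguments". move_arm: Moves the arm, as the interface text tells. Its arguments: {"type":"object","properties":{"increments":{"type":"string"},"newtons":{"type":"number"}},"required":["increments"]}

```bash
ls; mkdir -p pics; cat > h.py <<'E'
import numpy as np, cv2
from station import bot, vision
def snap(n,f):
    o=bot.get_obs(); p,d=vision.read_camera(n); cv2.imwrite('pics/'+f+'.png',p[:,:,::-1]); np.savez('pics/'+f+'.npz',p=p,d=d,e=o['eef_pos'],r=o['tool_rot']); return p,d
def pts(d,c):
    v,u=np.mgrid[:d.shape[0],:d.shape[1]]
    X=np.stack([(u-c['cx'])/c['fx']*d,(v-c['cy'])/c['fy']*d,d],-1)
    return (X-np.array(c['t']))@np.array(c['R'])
E
python3 - <<'E'
from h import *
print(bot.get_obs())
for n in('scene','top'):
    snap(n,n+'1'); print(vision.calibration(n))
print(vision.calibration('wrist'))
E
```

```text
pics
{'t': 0.0, 'q': array([-1.29709552,  0.47778567,  0.02232952,  1.55647144, -0.01150234,
        1.10930679, -0.08309518]), 'joint_vel': array([-0.00030818, -0.00045892,  0.0025826 ,  0.001912  , -0.00019261,
       -0.00127285, -0.00073057]), 'joint_torque': array([-2.60594325e-04, -5.96446037e+01,  1.60759952e+00, -2.81199521e+01,
        1.23494709e-02,  9.28577268e-03, -2.28773007e-05]), 'eef_pos': array([0.25128263, 0.62583153, 0.23032676]), 'tool_rot': array([-1.10490058e-04,  1.89726126e-01,  9.81836620e-01, -9.14982220e-04]), 'contact_force': array([-1.05096563, -0.28464091,  0.64588611]), 'torque': array([-0.08495176, -0.01510068,  0.01900599]), 'gripper_width': 1.0016023084745918}
{'fx': 385.0658951680122, 'fy': 385.0658951680122, 'cx': 277.92803553652084, 'cy': 208.2942767564065, 'R': array([[-0.45685202, -0.8895068 ,  0.00799253],
       [-0.4961056 ,  0.24732213, -0.83229261],
       [ 0.73835321, -0.3841997 , -0.55427893]]), 't': array([0.45527033, 0.23802139, 0.66517395])}
{'fx': 408.93552149157426, 'fy': 408.93552149157426, 'cx': 282.3506281329354, 'cy': 208.2437795242921, 'R': array([[ 0.01963262, -0.99980671, -0.00104959],
       [-0.98428   , -0.01914341, -0.17557451],
       [ 0.17552048,  0.00448008, -0.98446559]]), 't': array([0.23107613, 0.47185358, 0.83356244])}
{'fx': 337.2594570071043, 'fy': 337.2594570071043, 'cx': 280.28543780756564, 'cy': 206.02759506588094, 'hand_eye': array([[ 1.16597238e-03, -9.51030863e-01, -3.09093738e-01,
         7.88899802e-02],
       [ 9.99999314e-01,  1.14352860e-03,  2.53776038e-04,
         2.11805215e-04],
       [ 1.12108685e-04, -3.09093822e-01,  9.51031544e-01,
        -1.42977746e-01],
       [ 0.00000000e+00,  0.00000000e+00,  0.00000000e+00,
         1.00000000e+00]])}
```

View pics/scene1.png

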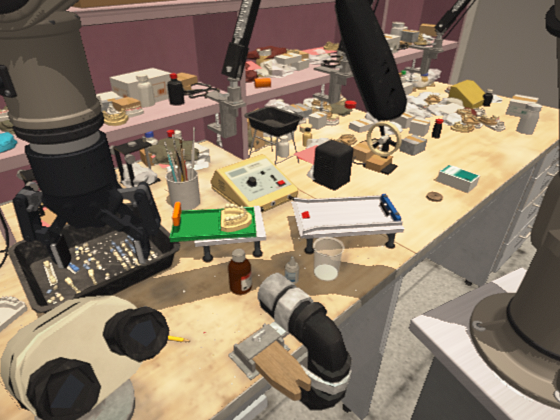

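View pics/top1.png

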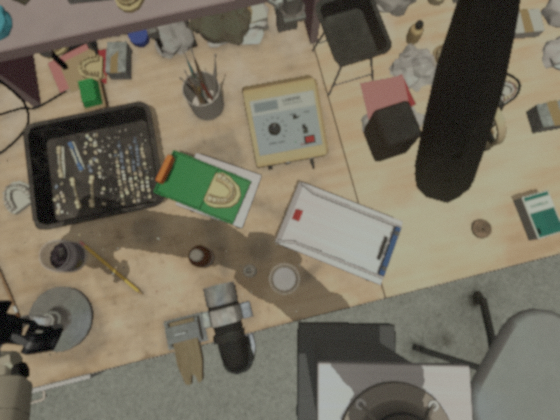

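The top view shows the tray with its orange bar at about (164,168), the red catch at (297,215) and the blue end block at (390,250). The bottle is at (200,257), the dropper at (250,270) and the beaker at (284,278). Next I'll measure these.

```bash
cat > m.py <<'E'
from h import *
def masks(p):
    hsv=cv2.cvtColor(p,cv2.COLOR_RGB2HSV); return hsv
z=np.load('pics/top1.npz');p,d=z['p'],z['d'];c=vision.calibration('top')
P=pts(d,c);hsv=masks(p)
H,S,V=hsv[...,0].astype(int),hsv[...,1],hsv[...,2]
roi=np.zeros(H.shape,bool);roi[140:290,148:410]=1
def rep(n,m):
    m=m&roi&(d>0)
    k,l,s,_=cv2.connectedComponentsWithStats(m.astype(np.uint8)); 
    if k<2: print(n,'none');return
    i=1+np.argmax(s[1:,4]); m=l==i; q=P[m]; print(n,m.sum(),s[i,:4],'med',np.median(q,0).round(4),'z',np.percentile(q[:,2],[5,50,95]).round(4))
    r=cv2.minAreaRect((q[:,:2]*1000).astype(np.float32)); print('   rect',np.round(r[0],1),np.round(r[1],1),round(r[2],1))
    return m
rep('orange',(H<15)&(H>5)&(S>180)&(V>100))
rep('green',(H>45)&(H<75)&(S>150))
rep('blue',(H>95)&(H<120)&(S>130))
rep('red',((H<6)|(H>174))&(S>150)&(np.indices(H.shape)[1]>280)&(np.indices(H.shape)[0]>190))
for z0 in(0.06,):
    m=(abs(P[...,2]-z0)<.012)&(S<60)&roi
    k,l,s,_=cv2.connectedComponentsWithStats(m.astype(np.uint8))
    for i in range(1,k):
        if s[i,4]>100:
            q=P[l==i];print('deck',s[i],np.median(q,0).round(4),cv2.minAreaRect((q[:,:2]*1000).astype(np.float32)))
cv2.imwrite('pics/topz.png',cv2.resize(p[140:300,140:420,::-1],None,fx=2.85,fy=2.85,interpolation=cv2.INTER_CUBIC))
z=np.load('pics/scene1.npz');cv2.imwrite('pics/scz.png',cv2.resize(z['p'][170:310,155:420,::-1],None,fx=3,fy=3,interpolation=cv2.INTER_CUBIC))
E
python3 m.py
```

```text
orange 4 [162 176   3   3] med [0.5163 0.4815 0.1034] z [0.1025 0.1034 0.1055]
   rect [515.7 481.9] [0.3 5.6] 54.9
green none
blue none
red 25 [295 211   5   8] med [0.4507 0.2094 0.0623] z [0.0574 0.0623 0.0651]
   rect [451.5 209.2] [ 7.4 14.5] 72.4
deck [151 140   9  32 117] [0.5785 0.5189 0.0517] ((577.4336547851562, 518.0009155273438), (72.6895523071289, 10.907493591308594), 13.588902473449707)
deck [256 140  51  14 376] [0.6085 0.2611 0.0508] ((602.69580078125, 245.59034729003906), (28.90765380859375, 108.83143615722656), 2.2383596897125244)
deck [195 153  67  76 994] [0.5221 0.3247 0.0593] ((501.23846435546875, 375.77227783203125), (149.3340606689453, 120.63851928710938), 71.86944580078125)
deck [ 275  182  128  103 7083] [0.4166 0.1236 0.0584] ((417.1988220214844, 121.58403015136719), (232.70578002929688, 140.3018341064453), 69.07921600341797)
deck [176 202  47  20 137] [0.4569 0.4258 0.0593] ((454.35968017578125, 415.0888366699219), (106.32478332519531, 6.472779273986816), 71.54109191894531)
deck [270 263  30  27 108] [0.3279 0.2305 0.0686] ((323.83544921875, 233.10348510742188), (51.873878479003906, 58.24277877807617), 1.0939617156982422)
deck [204 282  28   8 141] [0.2996 0.3602 0.0621] ((302.2868957519531, 369.53912353515625), (14.09174919128418, 54.977752685546875), 1.07918381690979)
```

```bash
ls pics
```

```text
scene1.npz
scene1.png
scz.png
top1.npz
top1.png
topz.png
```

View pics/topz.png

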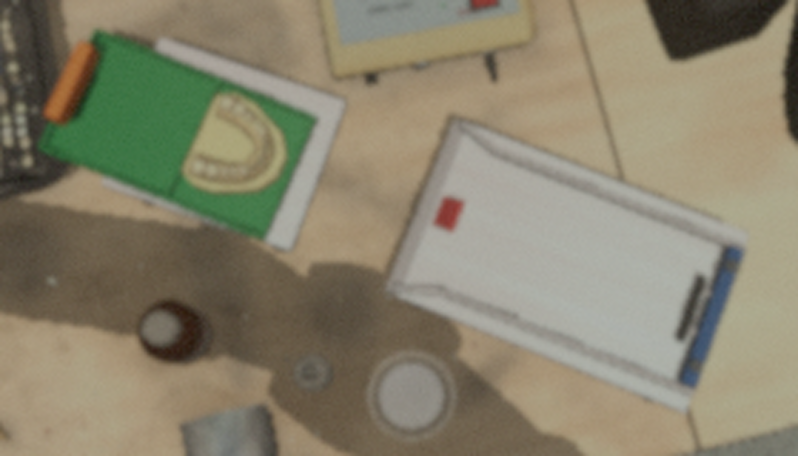

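View pics/scz.png

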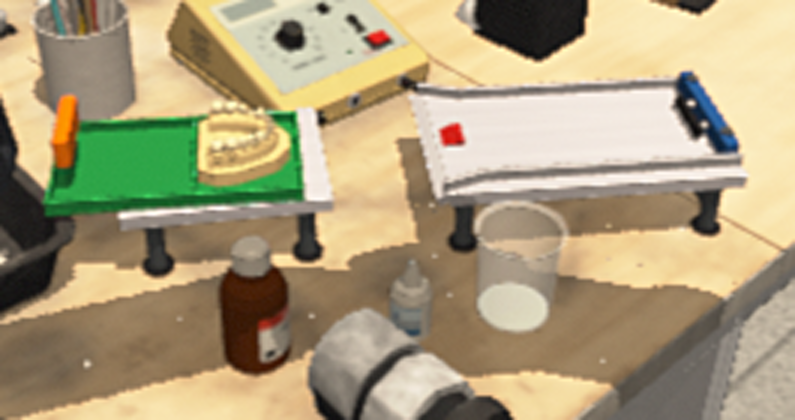

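```bash
cat > m2.py <<'E'
from m import *
print('lamp',np.percentile(P[0:195,430:480][(V[0:195,430:480]<50)],[2,50,98],axis=0).round(3))
print('bin',[P[y,x].round(3) for y,x in((140,155),(160,157),(175,158),(190,160),(205,160))])
roi[:]=0;roi[145:235,148:265]=1
def rect(m):
    m=m&roi&(d>0);k,l,s,_=cv2.connectedComponentsWithStats(m.astype(np.uint8));i=1+np.argmax(s[1:,4]);q=P[l==i]
    print(s[i],np.median(q,0).round(4),cv2.minAreaRect((q[:,:2]*1000).astype(np.float32)),np.percentile(q[:,2],[2,50,98]).round(4));return l==i
print('hsv orange',hsv[168,164],'green',hsv[180,190],'blue',hsv[250,390])
g=rect((H>50)&(H<85)&(S>100)); o=rect((H<20)&(S>120)&(V>60)&(P[...,2]>.08))
# deck planes
def plane(m):
    q=P[m]; 
    for _ in range(4):
        A=np.c_[q[:,:2]-q[:,:2].mean(0),np.ones(len(q))];s=np.linalg.lstsq(A,q[:,2],rcond=None)[0];r=q[:,2]-A@s;q=q[abs(r)<2.5*r.std()]
    print('plane',s.round(4),'n',len(q),q.mean(0).round(4),r.std())
R=cv2.minAreaRect
def box(cx,cy,th,x0,x1,y0,y1):
    e=np.array([np.cos(th),np.sin(th)]);n=np.array([-e[1],e[0]]);q=P[...,:2]-np.array([cx,cy])
    return (q@e>x0)&(q@e<x1)&(q@n>y0)&(q@n<y1)
ts=np.deg2rad(180+71.87);tr=np.deg2rad(180+69.08)
plane(box(.4172,.1216,tr,-.07,.07,-.04,.04)&(abs(P[...,2]-.06)<.02))
plane(box(.5012,.3758,ts,.055,.07,-.05,.05)&(abs(P[...,2]-.06)<.02))
plane(box(.5012,.3758,ts,-.06,-.02,-.03,.03)&g)
plane((abs(P[...,2])<.012)&box(.33,.42,0,-.04,.04,-.03,.03))
E
python3 m2.py | tail -12
```

```text
deck [204 282  28   8 141] [0.2996 0.3602 0.0621] ((302.2868957519531, 369.53912353515625), (14.09174919128418, 54.977752685546875), 1.07918381690979)
lamp [[ 0.454 -0.034  0.299]
 [ 0.545  0.013  0.39 ]
 [ 0.637  0.034  0.474]]
bin [array([0.611, 0.521, 0.053]), array([0.567, 0.514, 0.05 ]), array([0.518, 0.491, 0.108]), array([0.498, 0.499, 0.062]), array([0.477, 0.515, 0.001])]
hsv orange [ 14 163 167] green [ 65 124 117] blue [106 103 114]
[ 154  152   86   70 2277] [0.5096 0.4357 0.0624] ((511.53167724609375, 422.5986328125), (203.6416473388672, 98.983154296875), 69.63787078857422) [0.059  0.0624 0.0712]
[156 155  18  28 249] [0.5322 0.4783 0.1068] ((533.2230224609375, 480.50885009765625), (12.66883373260498, 59.22677230834961), 68.9234619140625) [0.0883 0.1068 0.1103]
plane [ 0.001  -0.0015  0.0582] n 2518 [0.4166 0.1214 0.0582] 0.001387424118337492
plane [0.1216 0.3146 0.0606] n 338 [0.4805 0.3168 0.0602] 0.0030495134294357016
plane [-0.0009  0.0008  0.0621] n 454 [0.5146 0.4159 0.0621] 0.0013298980568494504
plane [-0.0058 -0.001  -0.0007] n 660 [ 0.3194  0.4226 -0.0007] 0.0014473861734717024
```

Request:
{"name": "move_arm", "arguments": {"increments": "0.5 36 -18 0 0 0 0; 0.5 36 -18 0 0 0 0; 0.5 36 -18 0 0 0 0; 0.5 36 -18 0 0 0 0; 0.5 36 -18 0 0 0 0.02; 0.5 36 -18 0 0 0 0.02; 0.5 36 -18 0 0 0 0; 0.5 30 -20 0 0 0 0", "newtons": 40}}

```text
t: 1.1
eef_pos: [0.5347, 0.4793, 0.2306]
tool_rot: [-0.0, 0.17, 0.985, -0.0]
contact_force: [0.4, -0.3, -0.3]
gripper_width: 0.501
```

```bash
cat >> h.py <<'E'
from scipy.spatial.transform import Rotation as Ro
def wpts(d,e,r):
    c=vision.calibration('wrist');he=np.array(c['hand_eye'])
    v,u=np.mgrid[:d.shape[0],:d.shape[1]]
    X=np.stack([(u-c['cx'])/c['fx']*d,(v-c['cy'])/c['fy']*d,d],-1)@he[:3,:3].T+he[:3,3]
    return X@Ro.from_quat(np.roll(r,-1)).as_matrix().T+e
E
python3 - <<'E'
from h import *
snap('wrist','w1');snap('scene','s2');o=bot.get_obs();print(o['eef_pos'],o['tool_rot'],o['q'],o['t'],o['contact_force'])
E
```

```text
[0.53842279 0.4752835  0.23064505] [ 0.00137612  0.17381075  0.98477694 -0.0015214 ] [-0.8689129   0.5511717   0.08734812  1.44120941 -0.04565256  1.15225297
  0.44555834] 1.2 [ 0.97842614 -0.58491925  0.06607395]
```

View pics/w1.png

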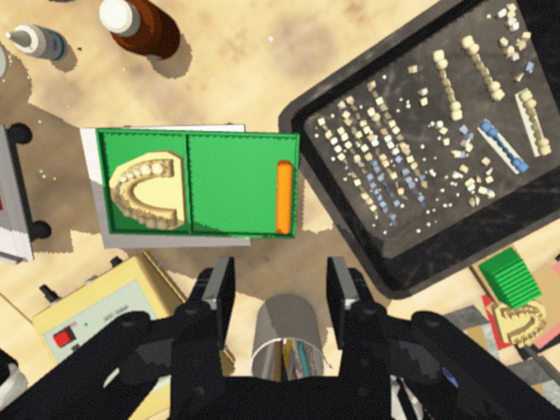

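View pics/s2.png

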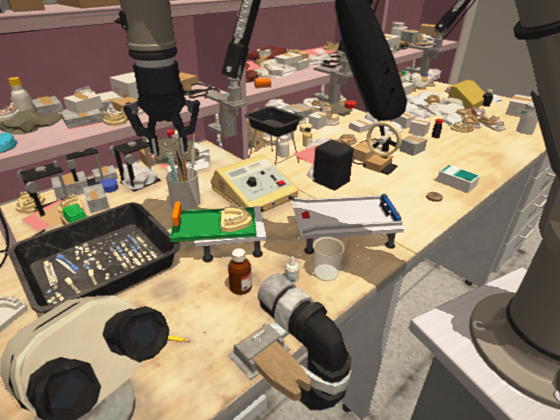

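The wrist view shows the tray square on, with the orange bar at (285,197) and the cast at (147,190). The scene view shows the gripper still above the brush cup. I'll let it settle and measure again.

```bash
cat > m3.py <<'E'
from h import *
import sys
f=sys.argv[1]
if len(sys.argv)>2: snap('wrist',f)
z=np.load('pics/'+f+'.npz');p,d=z['p'],z['d'];P=wpts(d,z['e'],z['r']);print('eef',z['e'].round(4),z['r'].round(4))
hsv=cv2.cvtColor(p,cv2.COLOR_RGB2HSV);H,S,V=hsv[...,0].astype(int),hsv[...,1],hsv[...,2]
def big(m):
    k,l,s,_=cv2.connectedComponentsWithStats(m.astype(np.uint8));i=1+np.argmax(s[1:,4]);print(s[i]);return l==i
def lineang(q):
    u,s,v=np.linalg.svd(q-q.mean(0));return v
o=big((H<18)&(S>180)&(V>100)&(P[...,2]>.08)&(d>0));q=P[o];t=q[q[:,2]>.105]
print('orange',q.mean(0).round(4),'top',t.mean(0).round(4),np.percentile(q[:,2],[2,50,98]).round(4))
R=cv2.minAreaRect((t[:,:2]*1000).astype(np.float32));print(R)
g=big((H>45)&(H<80)&(S>120)&(d>0));q=P[g&(P[...,2]<.0675)&(P[...,2]>.05)];w=P[g&(P[...,2]>.068)]
for n,a in(('floor',q),('rim',w)): print(n,len(a),np.median(a,0).round(4),cv2.minAreaRect((a[:,:2]*1000).astype(np.float32)))
c=big((H>18)&(H<32)&(S>50)&(V>150)&(P[...,2]>.075)&(P[...,2]<.12)&(P[...,1]<.45)&(P[...,0]<.57));print('cast',np.median(P[c],0).round(4),np.percentile(P[c][:,2],[5,95]).round(3))
v=P[np.hypot(P[...,0]-.68,P[...,1]-.43)<.1];v=v[(v[:,2]>.08)];print('cup',len(v),np.percentile(v,[2,50,98],axis=0).round(3))
E
python3 m3.py w2 1; python3 -c "
from h import *
o=bot.get_obs();print(o['eef_pos'],o['tool_rot'],o['joint_vel'])"
```

```text
eef [0.5384 0.4753 0.2306] [ 0.0014  0.1738  0.9848 -0.0015]
[279 154  16  74 550]
orange [0.5346 0.4828 0.108 ] top [0.5362 0.4822 0.1087] [0.0959 0.1088 0.1104]
((537.3524780273438, 481.2107849121094), (11.709502220153809, 59.57810974121094), 68.94795989990234)
[   98   124   206   109 14212]
floor 11658 [0.5106 0.4283 0.0636] ((509.9320983886719, 411.2220458984375), (179.3696746826172, 98.32696533203125), 68.90823364257812)
rim 2464 [0.4948 0.4018 0.0721] ((509.74737548828125, 409.6789245605469), (179.3668975830078, 99.18989562988281), 68.87564849853516)
[ 112  147   75   78 3742]
cast [0.4944 0.3712 0.0773] [0.075 0.094]
cup 1648 [[0.682 0.383 0.08 ]
 [0.7   0.425 0.088]
 [0.745 0.46  0.136]]
[0.53580925 0.47767218 0.23058304] [ 3.11943708e-04  1.72411261e-01  9.85024581e-01 -9.13268936e-04] [-0.04139429 -0.00846245 -0.04914032  0.00847126 -0.01628386 -0.00114753
 -0.01035502]
```

Tray centre is about (0.510, 0.410) with its axis at 68.9°, and the grip bar is at (0.537, 0.482), which agrees with the geometry. Before gripping, I'll fly over the receiving stand and measure it with the wrist camera.

Request:
{"name": "move_arm", "arguments": {"increments": "0.5 -12 -43 5 0 0 0; 0.5 -12 -43 5 0 0 0; 0.5 -12 -43 5 0 0 0; 0.5 -12 -43 5 0 0 0; 0.5 -12 -43 0 0 0 0; 0.5 -12 -43 0 0 0 0; 0.5 0 0 0 0 0 0; 0.5 0 0 0 0 0 0"}}

```text
t: 2.25
eef_pos: [0.461, 0.224, 0.2515]
tool_rot: [0.0, 0.169, 0.986, 0.001]
contact_force: [-0.3, -0.4, 0.6]
gripper_width: 0.503
```

```bash
python3 - <<'E'
from h import *
print(bot.get_obs()['joint_vel'].round(3))
snap('wrist','w3');o=bot.get_obs();print(o['eef_pos'],o['tool_rot'],o['q'],o['t'])
snap('wrist','w4');o=bot.get_obs();print(o['eef_pos'])
E
```

```text
[-0.007  0.016 -0.009 -0.016  0.002  0.003  0.002]
[0.46115625 0.2242893  0.2513794 ] [-2.70684430e-05  1.68831642e-01  9.85644815e-01  4.18642317e-04] [-0.68261214  0.18703339  0.1244452   1.92240805 -0.02764208  1.03321442
  0.68533742] 2.3
[0.4612789  0.22430789 0.25129   ]
```

View pics/w4.png

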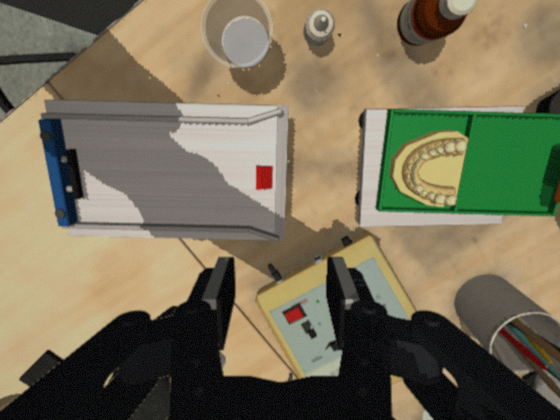

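One frame (w4) shows both stands: entry end at column 287, red catch at (264,177), buffer at (75,177), staging edge at column 362 and tray front at column 385.

```bash
cat > m4.py <<'E'
from h import *
z=np.load('pics/w4.npz');p,d=z['p'],z['d'];P=wpts(d,z['e'],z['r'])
hsv=cv2.cvtColor(p,cv2.COLOR_RGB2HSV);H,S,V=hsv[...,0].astype(int),hsv[...,1],hsv[...,2]
def comp(m,n):
    k,l,s,_=cv2.connectedComponentsWithStats(m.astype(np.uint8));i=1+np.argmax(s[1:,4]);q=P[l==i];r=cv2.minAreaRect((q[:,:2]*1000).astype(np.float32));print(n,s[i],np.median(q,0).round(4),np.round(r[0],1),np.round(r[1],1),round(r[2],2));return l==i
def plane(q):
    for _ in range(5):
        c=q[:,:2].mean(0);A=np.c_[q[:,:2]-c,np.ones(len(q))];s=np.linalg.lstsq(A,q[:,2],rcond=None)[0];r=q[:,2]-A@s;q=q[abs(r)<2.5*r.std()]
    print('  plane',s.round(4),c.round(3),len(q))
    return s,c
up=(P[...,2]>.045)&(P[...,2]<.085)&(d>0)
U=np.indices(H.shape)[1];Vv=np.indices(H.shape)[0]
rec=comp(up&(U<300)&(Vv>95)&(Vv<245),'rec all')
g=comp((H>45)&(H<80)&(S>120)&(d>0)&(U>340),'green')
plane(P[g&(P[...,2]<.068)])
st=comp(up&(U>340)&(Vv>95)&(Vv<230)&(S<70),'staging strip'); plane(P[st])
stall=comp(up&(U>340)&(Vv>95)&(Vv<230),'staging+tray')
red=comp(((H<6)|(H>174))&(S>150)&(U<300)&(U>240)&(Vv<200),'red')
blue=comp((H>95)&(H<120)&(S>130)&(U<100)&(Vv>100)&(Vv<240),'blue')
m=np.zeros_like(up);m[125:225,110:245]=1;m&=up;print('deck');plane(P[m])
m=np.zeros_like(up);m[0:0,0:0]=1
bench=P[260:300,150:190].reshape(-1,3);print('bench');plane(bench)
bench=P[130:200,300:350].reshape(-1,3);plane(bench)
np.savez('pics/m4.npz',rec=P[rec],st=P[st],g=P[g])
# edges in rec frame
r=P[rec];
for th in (69.0,):
    t=np.deg2rad(180+th);e=np.array([np.cos(t),np.sin(t)]);n=np.array([-e[1],e[0]])
    x=r[:,:2]@e;y=r[:,:2]@n
    b=np.linspace(x.min()+.02,x.max()-.02,12)
    for nm,f,pp in(('lo',np.min,2),('hi',np.max,98)):
        ys=np.array([np.percentile(y[(x>a)&(x<a+.01)],0.5 if nm=='lo' else 99.5) for a in b[:-1]]);print(nm,ys.round(4),'slope',np.polyfit(b[:-1],ys,1)[0].round(4))
    b=np.linspace(y.min()+.02,y.max()-.02,10)
    xs=np.array([np.percentile(x[(y>a)&(y<a+.01)],.5) for a in b[:-1]]);print('entry',xs.round(4),np.polyfit(b[:-1],xs,1)[0])
    s=P[st];x=s[:,:2]@e;y=s[:,:2]@n;x,y=x[x>np.percentile(x,60)],y[x>np.percentile(x,60)]
    b=np.linspace(y.min()+.01,y.max()-.02,10)
    xs=np.array([np.percentile(x[(y>a)&(y<a+.01)],99) for a in b[:-1]]);print('staging edge',xs.round(4),np.polyfit(b[:-1],xs,1)[0],'y',y.min(),y.max())
E
python3 m4.py; python3 m3.py w4 | sed -n 2,12p
```

```text
rec all [   39   100   250   142 32077] [0.4145 0.1199 0.0595] [421.6 121.6] [232.6 140.3] 69.24
green [  377   110   183   106 13174] [0.5135 0.4287 0.0637] [509.6 412.1] [186.1 100. ] 69.12
  plane [ 0.0008 -0.0007  0.0635] [0.512 0.423] 10505
staging strip [ 358  109  146  118 4010] [0.517  0.3231 0.0605] [505.6 376.4] [150.5 120. ] 71.67
  plane [0.0003 0.0007 0.0605] [0.511 0.335] 3544
staging+tray [  358    96   202   131 21079] [0.5066 0.3997 0.0636] [511.1 396.4] [196.7 126.7] 74.57
red [257 166  15  23 326] [0.4542 0.2096 0.0631] [424.1 224.1] [15.9 90.2] 64.55
blue [  40  119   37  107 1747] [0.3803 0.0253 0.0754] [365.2 117.1] [ 91.5 254.5] 10.55
deck
  plane [ 0.0006 -0.0009  0.0593] [0.424 0.127] 13130
bench
  plane [0.0023 0.0007 0.0008] [0.555 0.037] 1557
  plane [ 0.0016 -0.0008  0.0006] [0.477 0.275] 3409
lo [0.2802 0.28   0.2804 0.2801 0.2806 0.2802 0.2807 0.2803 0.2808 0.2804
 0.2809] slope 0.0035
hi [0.419  0.4183 0.4189 0.4184 0.4186 0.4193 0.4184 0.4189 0.4196 0.419
 0.4193] slope 0.0037
entry [-0.3795 -0.3792 -0.3792 -0.3796 -0.3798 -0.3793 -0.3797 -0.3799 -0.3793] -0.0026424737245559224
staging edge [-0.4552 -0.4557 -0.4563 -0.4568 -0.4571 -0.4577 -0.4581 -0.4587 -0.4592] -0.049447976542689516 y 0.2801046724203486 0.39989858571975107Traceback (most recent call last):
  File "m3.py", line 11, in <module>
    o=big((H<18)&(S>180)&(V>100)&(P[...,2]>.08)&(d>0));q=P[o];t=q[q[:,2]>.105]
  File "m3.py", line 8, in big
    k,l,s,_=cv2.connectedComponentsWithStats(m.astype(np.uint8));i=1+np.argmax(s[1:,4]);print(s[i]);return l==i
                                                                     ~~~~~~~~~^^^^^^^^^
    return _wrapfunc(a, 'argmax', axis=axis, out=out, **kwds)
    return bound(*args, **kwds)
ValueError: attempt to get argmax of an empty sequence
```

Receiving stand: centre (421.6, 121.6) mm, yaw 69.2°, about 1.2 mm lower than the staging stand. Staging stand: centre (505.6, 376.4) mm, yaw 71.7°. Both outlines measure to their stated sizes. The tray needs about 20 mm of sideways shift while it travels. I'm going above the grip bar now.

Request:
{"name": "move_arm", "arguments": {"increments": "0.5 12 43 0 0 0 0; 0.5 12 43 0 0 0 0; 0.5 12 43 0 0 0 0; 0.5 13 43 -10 0 0 -0.014; 0.5 13 43 -10 0 0 -0.013; 0.5 14 43 -20 0 0 0; 0.5 0 0 -20 0 0 0; 0.5 0 0 -20 0 0 0"}}

```text
t: 3.35
eef_pos: [0.5369, 0.4806, 0.1694]
tool_rot: [-0.0, 0.183, 0.983, -0.001]
contact_force: [0.8, -0.4, 0.5]
gripper_width: 0.497
```

Request:
{"name": "move_arm", "arguments": {"increments": "0.5 0 0 -10 0 0 0; 0.5 0 0 -10 0 0 0; 0.5 0 0 0 0 0 0; 0.5 0 0 0 0 0 0; 0.5 0 0 0 0 0 0; 0.5 0 0 0 0 0 0; 0.5 0 0 0 0 0 0; 0.5 0 0 0 0 0 0"}}

```text
t: 4.35
eef_pos: [0.5375, 0.4805, 0.1513]
tool_rot: [0.0, 0.183, 0.983, 0.0]
contact_force: [0.1, 0.5, 0.4]
gripper_width: 0.497
```

```bash
python3 m3.py w5 1; python3 -c "
from h import *
o=bot.get_obs();print(o['eef_pos'],o['t']);snap('scene','s5')
y=Ro.from_quat(np.roll(o['tool_rot'],-1)).as_matrix();print(y.round(4))
p=cv2.imread('pics/s5.png');cv2.imwrite('pics/s5z.png',cv2.resize(p[130:290,100:380],None,fx=2.8,fy=2.8))"
```

```text
eef [0.5375 0.4805 0.1513] [0.     0.1833 0.983  0.    ]
[ 271  179   20   99 1007]
orange [0.5364 0.4819 0.1075] top [0.5397 0.4806 0.1087] [0.0923 0.1087 0.1104]
((536.6445922851562, 481.2064208984375), (11.460041999816895, 58.58375930786133), 69.42508697509766)
[   27   140   275   138 23299]
floor 18623 [0.5085 0.4298 0.0636] ((509.6763000488281, 411.11663818359375), (179.97711181640625, 98.26174926757812), 68.93531036376953)
rim 4442 [0.4899 0.3985 0.0721] ((509.5520324707031, 409.4647521972656), (179.72125244140625, 99.40794372558594), 68.92312622070312)
[  51  171  101  103 5921]
cast [0.4943 0.3724 0.0769] [0.075 0.094]
[0.53747848 0.48044607 0.15133124] 4.4
[[-9.328e-01  3.605e-01  0.000e+00]
 [ 3.605e-01  9.328e-01  1.000e-04]
 [ 0.000e+00  1.000e-04 -1.000e+00]]Traceback (most recent call last):
  File "m3.py", line 17, in <module>
    v=P[np.hypot(P[...,0]-.68,P[...,1]-.43)<.1];v=v[(v[:,2]>.08)];print('cup',len(v),np.percentile(v,[2,50,98],axis=0).round(3))
                                                                                     ~~~~~~~~~~~~~^^^^^^^^^^^^^^^^^^^^
    return _quantile_unchecked(
        a, q, axis, out, overwrite_input, method, keepdims, weights)
    return _ureduce(a,
                    func=_quantile_ureduce_func,
    ...<5 lines>...
                    overwrite_input=overwrite_input,
                    method=method)
    r = func(a, **kwargs)
    result = _quantile(arr,
                       quantiles=q,
    ...<2 lines>...
                       out=out,
                       weights=wgt)
    slices_having_nans = np.isnan(arr[-1, ...])
                                  ~~~^^^^^^^^^
IndexError: index -1 is out of bounds for axis 0 with size 0
```

View pics/w5.png

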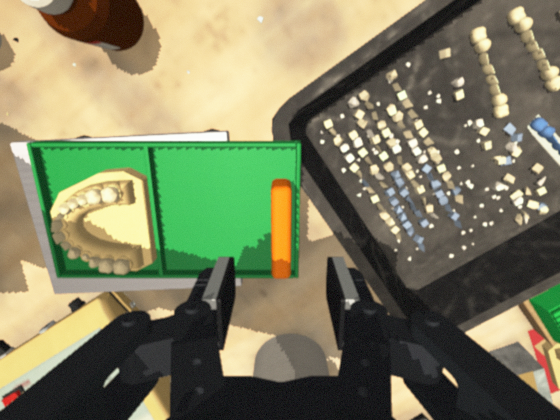

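View pics/s5z.png

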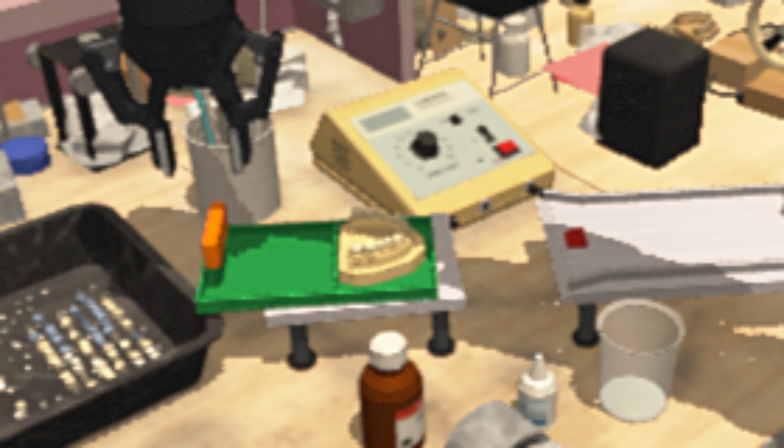

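```bash
python3 - <<'E'
from h import *
c=vision.calibration('scene')
for X in([.5375,.4805,.151],[.537,.481,.109],[.537,.481,.085]):
    q=np.array(c['R'])@X+c['t'];print(X,(c['fx']*q[0]/q[2]+c['cx'],c['fy']*q[1]/q[2]+c['cy']))
z=np.load('pics/s5.npz');P=pts(z['d'],c)
for v,u in((188,158),(186,185),(215,176),(205,178)): print(u,v,z['p'][v,u],P[v,u].round(3))
h=P[130:195,130:200];m=(z['p'][130:195,130:200].max(-1)<70);q=h[m];q=q[(q[:,2]>.1)&(abs(q[:,0]-.54)<.15)];print(len(q),q.min(0),q.max(0))
E
```

```text
[0.5375, 0.4805, 0.151] (np.float64(172.902462235489), np.float64(191.08506804167544))
[0.537, 0.481, 0.109] (np.float64(175.56453209104257), np.float64(208.2257641092348))
[0.537, 0.481, 0.085] (np.float64(177.11661121991693), np.float64(217.49669753751837))
158 188 [126 122 112] [0.533 0.509 0.168]
185 186 [105 101  94] [0.519 0.458 0.167]
176 215 [255 147   0] [0.513 0.487 0.108]
178 205 [255 145   0] [0.547 0.473 0.109]
2102 [0.49724047 0.41696952 0.15533842] [0.56700064 0.5451628  0.30016911]
```

Request:
{"name": "move_arm", "arguments": {"increments": "0.5 0 1 -15 0 0 0; 0.5 0 0 -15 0 0 0; 0.5 0 0 -15 0 0 0; 0.5 0 0 -15 0 0 0; 0.5 0 0 -13 0 0 0; 0.5 0 0 0 0 0 0; 0.5 0 0 0 0 0 0; 0.5 0 0 0 0 0 0"}}

```text
t: 5.45
eef_pos: [0.538, 0.4818, 0.0792]
tool_rot: [0.0, 0.183, 0.983, 0.001]
contact_force: [-0.2, 0.4, -0.4]
gripper_width: 0.496
```

Request:
{"name": "move_arm", "arguments": {"increments": "0.3 0 0 0 0 0 0; 0.2 0 0 0 0 0 0; 0.15 0 0 0 0 0 0; 0.1 0 0 0 0 0 0; 0 0 0 0 0 0 0; 0 0 0 0 0 0 0; 0 0 0 0 0 0 0; 0 0 0 0 0 0 0", "newtons": 90}}

```text
t: 6.45
eef_pos: [0.5375, 0.4813, 0.0786]
tool_rot: [-0.0, 0.183, 0.983, -0.0]
contact_force: [-1.0, -1.7, 5.1]
gripper_width: 0.122
```

```bash
python3 m3.py w6 1 2>/dev/null; python3 -c "
from h import *
o=bot.get_obs();print(o['eef_pos'],o['t'],o['contact_force'],o['torque'],o['gripper_width'],o['tool_rot']);snap('scene','s6')
p=cv2.imread('pics/s6.png');cv2.imwrite('pics/s6z.png',cv2.resize(p[130:290,100:380],None,fx=2.8,fy=2.8))"
```

```text
eef [0.5375 0.4813 0.0786] [-0.000e+00  1.834e-01  9.830e-01 -1.000e-04]
[ 265  219   32  149 3092]
orange [0.5349 0.4827 0.1074] top [0.5387 0.4812 0.1089] [0.0915 0.1089 0.1104]
((536.73876953125, 481.79302978515625), (11.73314094543457, 59.26889419555664), 68.66128540039062)
[    0   159   310   188 32366]
floor 26953 [0.5049 0.434  0.0635] ((514.33935546875, 423.8728332519531), (154.42489624023438, 98.52498626708984), 68.94136047363281)
rim 5237 [0.487  0.4131 0.0721] ((516.3435668945312, 427.95953369140625), (141.56919860839844, 99.5289535522461), 68.9985580444336)
[   0  205  100  131 7143]
cast [0.4937 0.3828 0.0761] [0.075 0.093]
[0.5375034  0.48133057 0.07856163] 6.5 [-2.39867904 -2.30674383  5.27001247] [-0.49773393  0.33699582 -0.0383187 ] 0.12600182010879954 [-2.76920249e-05  1.83393628e-01  9.83039558e-01 -6.26839275e-05]
```

View pics/w6.png

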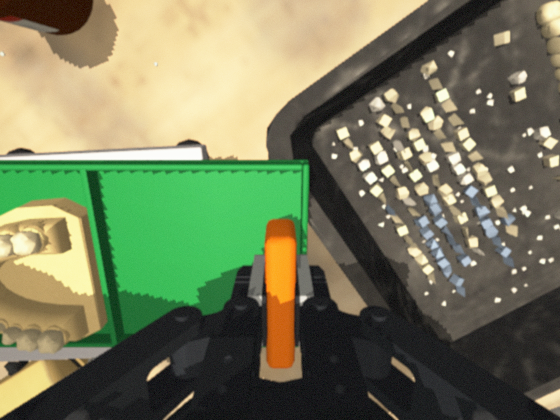

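View pics/s6z.png

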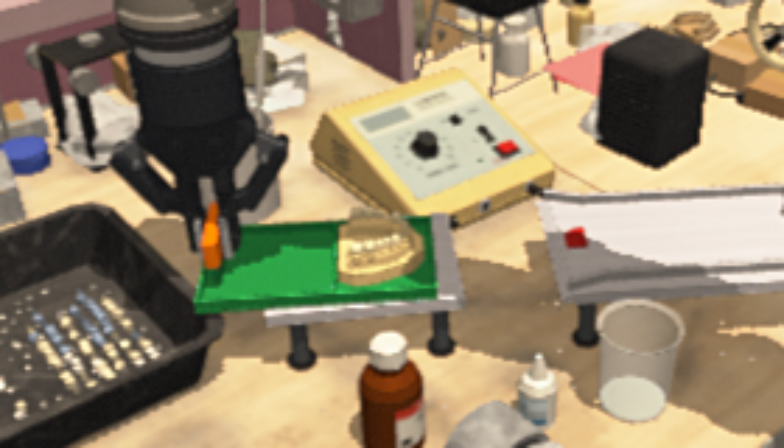

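The bar is gripped, with both pads flat on it and the opening at 0.126. The tool presses the tray down with about 5 N. Now a first slide along the staging deck: 56 mm forward and 20 mm sideways.

Request:
{"name": "move_arm", "arguments": {"increments": "0 -0.2 -7.4 0 0 0 0.0006; 0 -0.2 -7.4 0 0 0 0.0006; 0 -0.1 -7.4 0 0 0 0.0006; 0 -0.2 -7.4 0 0 0 0.0006; 0 -0.1 -7.4 0 0 0 0.0006; 0 -0.2 -7.4 0 0 0 0.0006; 0 -0.1 -7.5 0 0 0 0.0006; 0 0 -7.5 0 0 0 0.0006"}}

```text
t: 7.55
eef_pos: [0.5365, 0.4219, 0.0786]
tool_rot: [0.0, 0.181, 0.983, 0.0]
contact_force: [-0.1, 3.9, 4.9]
gripper_width: 0.127
```

```bash
cat > m5.py <<'E'
from h import *
import sys
f=sys.argv[1];snap('wrist',f)
o=bot.get_obs();print(o['eef_pos'].round(4),o['t'],'F',o['contact_force'].round(2),'T',o['torque'].round(3),o['gripper_width'].round(3))
e=np.array([-.3551,-.9348]);n=np.array([.9348,-.3551]);C=np.array([.4216,.1216]);T=o['eef_pos'][:2]-C;print('tcp rec',T@e,T@n)
z=np.load('pics/'+f+'.npz');p,d=z['p'],z['d'];P=wpts(d,z['e'],z['r'])
hsv=cv2.cvtColor(p,cv2.COLOR_RGB2HSV);H,S,V=hsv[...,0].astype(int),hsv[...,1],hsv[...,2]
g=(H>45)&(H<80)&(S>120)&(d>0)&(P[...,2]>.045)&(P[...,2]<.1)
q=P[g];x=(q[:,:2]-C)@e;y=(q[:,:2]-C)@n
fl=q[:,2]<.068;A=np.c_[x[fl],y[fl],np.ones(fl.sum())];zz=q[fl,2]
for _ in range(4):
    s=np.linalg.lstsq(A,zz,rcond=None)[0];r=zz-A@s;k=abs(r)<2.5*r.std();A,zz=A[k],zz[k]
print('floor pitch(+nose up) %.4f roll %.4f  z at tcp %.4f, floor z front %.4f'%(s[0],s[1],s@[T@e,T@n,1],s@[T@e+.167,T@n,1]))
print('green x range',np.percentile(x,[.2,99.8]).round(4),'y',np.percentile(y,[.5,99.5]).round(4),cv2.minAreaRect((q[:,:2]*1000).astype(np.float32)))
t=g&(P[...,2]>.068)
# side walls yaw
b=np.linspace(x.min()+.01,x.max()-.02,8)
for pc in(.5,99.5):
    ys=[np.percentile(y[(x>a)&(x<a+.01)],pc) for a in b];print('side',np.round(ys,4),np.polyfit(b,ys,1)[0].round(4))
m=(P[...,2]>.05)&(S<60)&(d>0);
E
python3 m5.py w7; python3 -c "
from h import *
snap('scene','s7')
p=cv2.imread('pics/s7.png');cv2.imwrite('pics/s7z.png',cv2.resize(p[130:290,130:410],None,fx=2.8,fy=2.8))"
```

```text
Traceback (most recent call last):
  File "m5.py", line 4, in <module>
    o=bot.get_obs();print(o['eef_pos'].round(4),o['t'],'F',o['contact_force'].round(2),'T',o['torque'].round(3),o['gripper_width'].round(3))
                                                                                                                ^^^^^^^^^^^^^^^^^^^^^^^^
AttributeError: 'float' object has no attribute 'round'
```

View pics/s7z.png

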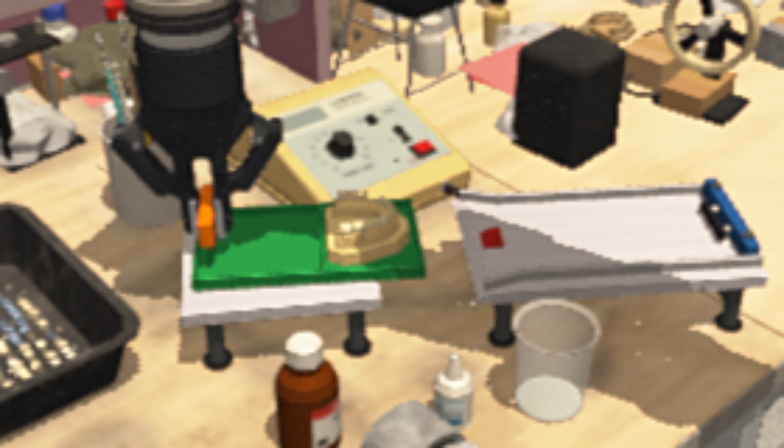

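View pics/w7.png

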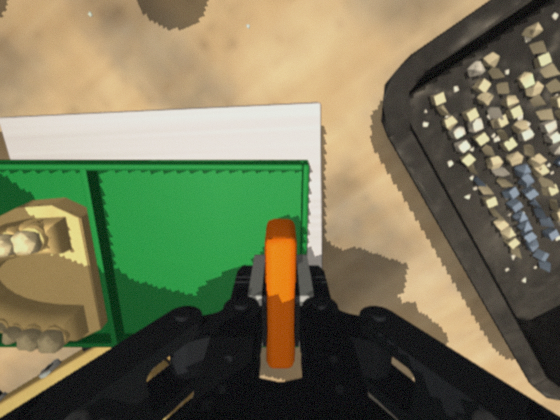

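The tray slid with the gripper, and its nose is about 40 mm past the staging edge and looks level. Measuring its pitch.

```bash
sed -i "s/o\['gripper_width'\].round(3)/o['gripper_width']/" m5.py; python3 m5.py w8
```

```text
[0.5367 0.4204 0.0785] 7.7 F [-0.74 -0.37  7.79] T [ 0.168  0.177 -0.104] 0.13219557804381715
tcp rec -0.32022528940709066 0.0014842583035492296
floor pitch(+nose up) 0.0003 roll 0.0007  z at tcp 0.0635, floor z front 0.0636
green x range [-0.3327 -0.183 ] y [-0.0488  0.0489] ((511.0399475097656, 354.9945068359375), (170.111083984375, 99.37905883789062), 69.11001586914062)
side [-0.0486 -0.0486 -0.0486 -0.0487 -0.0487 -0.0489 -0.0489 -0.0357] 0.0524
side [-0.0198  0.0152  0.0357  0.0349  0.0484  0.0498 -0.0286  0.0498] 0.1923
```

Request:
{"name": "move_arm", "arguments": {"increments": "0 -1.8 -4.7 0 -0.002 0.0008 0; 0 -1.8 -4.7 0 -0.002 0.0008 0; 0 -1.8 -4.7 0 -0.002 0.0008 0; 0 -1.8 -4.7 0 -0.002 0.0008 0; 0 -1.8 -4.7 0 0 0 0; 0 -1.8 -4.7 0 0 0 0; 0 0 0 0 0 0 0; 0 0 0 0 0 0 0"}}

```text
t: 8.7
eef_pos: [0.5256, 0.3932, 0.0786]
tool_rot: [-0.001, 0.181, 0.983, -0.004]
contact_force: [0.2, 1.7, 7.9]
gripper_width: 0.128
```

```bash
python3 m5.py w9
```

```text
[0.5256 0.3932 0.0786] 8.75 F [0.36 0.82 6.35] T [ 0.813 -0.222 -0.031] 0.12307330854151668
tcp rec -0.2908010494529206 0.0007926220417537877
floor pitch(+nose up) 0.0017 roll 0.0012  z at tcp 0.0635, floor z front 0.0638
green x range [-0.3034 -0.151 ] y [-0.0492  0.0483] ((499.9315490722656, 327.1544189453125), (174.1730499267578, 99.45694732666016), 69.18561553955078)
side [-0.0492 -0.0492 -0.0492 -0.0492 -0.0492 -0.0493 -0.0494 -0.0303] 0.0762
side [-0.0204  0.0101  0.0352  0.0347  0.048   0.0491 -0.0284  0.049 ] 0.2014
```

The tray is level (pitch +0.002) with its rear held down and its front at rec x = -124 mm. I'm continuing across the gap.

Request:
{"name": "move_arm", "arguments": {"increments": "0 -1.8 -4.7 0 0 0 0; 0 -1.8 -4.7 0 0 0 0; 0 -1.8 -4.7 0 0 0 0; 0 -1.8 -4.7 0 0 0 0; 0 -1.8 -4.7 0 0 0 0; 0 -1.8 -4.7 0 0 0 0; 0 0 0 0 0 0 0; 0 0 0 0 0 0 0"}}

```text
t: 9.75
eef_pos: [0.5148, 0.3654, 0.0786]
tool_rot: [-0.001, 0.181, 0.983, -0.004]
contact_force: [0.3, 4.4, 6.9]
gripper_width: 0.129
```

```bash
python3 m5.py w10; python3 -c "
from h import *
snap('scene','s10')
p=cv2.imread('pics/s10.png');cv2.imwrite('pics/s10z.png',cv2.resize(p[130:290,130:410],None,fx=2.8,fy=2.8))"
```

```text
[0.5149 0.3654 0.0786] 9.8 F [0.02 2.15 7.26] T [ 0.897 -0.264 -0.044] 0.12303326254379116
tcp rec -0.26101885357902366 0.0006080985338906275
floor pitch(+nose up) 0.0039 roll 0.0013  z at tcp 0.0636, floor z front 0.0642
green x range [-0.2736 -0.1198] y [-0.0495  0.0482] ((512.168701171875, 361.4822082519531), (304.4870300292969, 99.58690643310547), 69.52531433105469)Traceback (most recent call last):
  File "m5.py", line 19, in <module>
    ys=[np.percentile(y[(x>a)&(x<a+.01)],pc) for a in b];print('side',np.round(ys,4),np.polyfit(b,ys,1)[0].round(4))
        ~~~~~~~~~~~~~^^^^^^^^^^^^^^^^^^^^^^^
    return _quantile_unchecked(
        a, q, axis, out, overwrite_input, method, keepdims, weights)
    return _ureduce(a,
                    func=_quantile_ureduce_func,
    ...<5 lines>...
                    overwrite_input=overwrite_input,
                    method=method)
    r = func(a, **kwargs)
    result = _quantile(arr,
                       quantiles=q,
    ...<2 lines>...
                       out=out,
                       weights=wgt)
    slices_having_nans = np.isnan(arr[-1, ...])
                                  ~~~^^^^^^^^^
IndexError: index -1 is out of bounds for axis 0 with size 0
```

View pics/s10z.png

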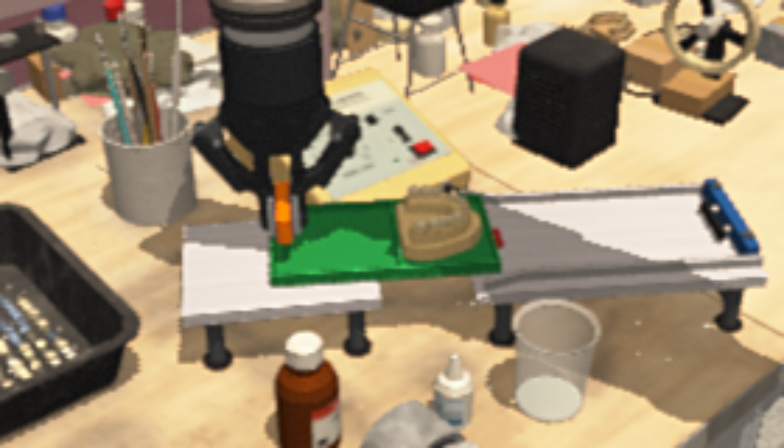

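The tray has bridged the gap: its front is at about -94 mm, just before the catch, and it is level. Continuing over the catch.

Request:
{"name": "move_arm", "arguments": {"increments": "0 -2.5 -6.5 0 0 0 0; 0 -2.5 -6.5 0 0 0 0; 0 -2.5 -6.5 0 0 0 0; 0 -2.5 -6.5 0 0 0 0; 0 -2.5 -6.5 0 0.001 -0.0004 0; 0 -2.5 -6.5 0 0.001 -0.0004 0; 0 -2.5 -6.5 0 0.001 -0.0004 0; 0 -2.5 -6.5 0 0.001 -0.0004 0"}}

```text
t: 10.85
eef_pos: [0.4949, 0.3137, 0.0785]
tool_rot: [-0.0, 0.181, 0.984, -0.002]
contact_force: [1.3, 4.2, 4.6]
gripper_width: 0.128
```

```bash
python3 m5.py w11 2>/dev/null
```

```text
[0.4946 0.3126 0.0785] 10.9 F [0.63 3.23 6.15] T [ 1.054 -0.096 -0.037] 0.1257796074325672
tcp rec -0.20448972468804363 0.00040913734897843335
floor pitch(+nose up) -0.0003 roll 0.0010  z at tcp 0.0635, floor z front 0.0635
green x range [-0.2181 -0.0668] y [-0.0497  0.0481] ((469.5161437988281, 247.58425903320312), (172.46359252929688, 100.21095275878906), 69.16818237304688)
side [-0.0498 -0.0498 -0.0497 -0.0497 -0.0497 -0.0498 -0.0497 -0.0346] 0.0623
side [-0.021   0.012   0.0346  0.0342  0.0476  0.0494 -0.0289  0.0492] 0.2015
```

Request:
{"name": "move_arm", "arguments": {"increments": "0 -2.5 -6.5 0 0 0 0; 0 -2.5 -6.5 0 0 0 0; 0 -2.5 -6.5 0 0 0 0; 0 -2.5 -6.5 0 0 0 0; 0 -2.5 -6.5 -0.2 0 0 0; 0 -2.5 -6.5 -0.3 0 0 0; 0 -2.5 -6.5 -0.3 0 0 0; 0 -2.5 -6.5 -0.2 0 0 0"}}

```text
t: 11.9
eef_pos: [0.4745, 0.2611, 0.0772]
tool_rot: [-0.001, 0.181, 0.983, -0.002]
contact_force: [0.7, 2.2, -0.2]
gripper_width: 0.126
```

```bash
python3 m5.py w12 2>/dev/null
```

```text
[0.4742 0.26   0.0771] 11.95 F [ 0.46  1.05 -0.34] T [ 0.489 -0.123 -0.04 ] 0.12291577396356088
tcp rec -0.14808247229951918 4.594298683716774e-05
floor pitch(+nose up) 0.0014 roll 0.0010  z at tcp 0.0622, floor z front 0.0624
green x range [-0.1619 -0.0107] y [-0.0501  0.0477] ((448.5591125488281, 193.93344116210938), (170.1236572265625, 99.75355529785156), 69.14920043945312)
side [-0.0501 -0.0501 -0.0501 -0.0501 -0.05   -0.0501 -0.0501 -0.034 ] 0.0671
side [-0.0202  0.02    0.0343  0.0344  0.0474  0.0489 -0.0291  0.0484] 0.1732
```

Request:
{"name": "move_arm", "arguments": {"increments": "0 -2.4 -6.6 0 0 0 0; 0 -2.4 -6.6 0 0 0 0; 0 -2.4 -6.6 0 0 0 0; 0 -2.4 -6.6 0 0 0 0; 0 -2.4 -6.6 0 0 0 0; 0 -2.5 -6.5 0 0 0 0; 0 -2.5 -6.5 0 0 0 0; 0 -2.5 -6.5 0 0 0 0"}}

```text
t: 12.95
eef_pos: [0.4552, 0.2087, 0.0774]
tool_rot: [-0.0, 0.181, 0.983, -0.002]
contact_force: [1.2, 0.8, -1.5]
gripper_width: 0.128
```

```bash
python3 m5.py w13 2>/dev/null
```

```text
[0.4548 0.2076 0.0772] 13.0 F [-0.2   0.22  0.21] T [ 0.523 -0.173  0.036] 0.12752888998608145
tcp rec -0.09216142055098794 0.0004555006689227689
floor pitch(+nose up) -0.0005 roll 0.0014  z at tcp 0.0624, floor z front 0.0623
green x range [-0.1059  0.0468] y [-0.0496  0.0482] ((429.3253173828125, 141.7346954345703), (169.6085662841797, 99.84129333496094), 69.20394134521484)
side [-0.0496 -0.0496 -0.0496 -0.0496 -0.0495 -0.0496 -0.0496 -0.036 ] 0.0566
side [-0.0195  0.0204  0.0347  0.035   0.0478  0.049  -0.0288  0.0496] 0.1756
```

View pics/w13.png

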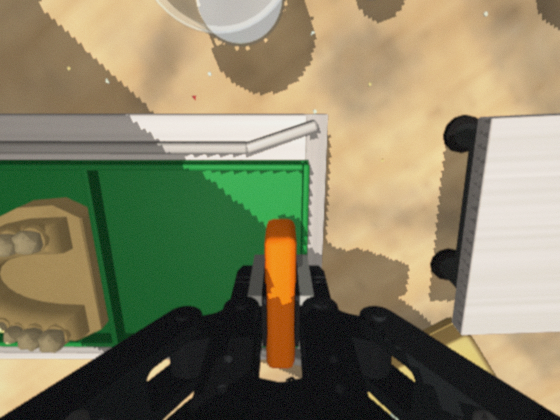

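The tray is in the channel with its rear at -105.5 mm, centred and flat. Next, a slow push of about 21 mm into the buffer.

Request:
{"name": "move_arm", "arguments": {"increments": "0 -1.4 -3.7 0 0 0 0; 0 -1.4 -3.7 0 0 0 0; 0 -1.4 -3.7 0 0 0 0; 0 -1.4 -3.7 0 0 0 0; 0 -0.7 -1.9 0 0 0 0; 0 -0.7 -1.9 0 0 0 0; 0 -0.4 -0.9 0 0 0 0; 0 0 0 0 0 0 0"}}

```text
t: 14.0
eef_pos: [0.4482, 0.1902, 0.0775]
tool_rot: [-0.0, 0.181, 0.984, -0.002]
contact_force: [1.8, 5.0, -0.6]
gripper_width: 0.126
```

```bash
python3 m5.py w14 2>/dev/null; python3 -c "
from h import *
snap('scene','s14')
p=cv2.imread('pics/s14.png');cv2.imwrite('pics/s14z.png',cv2.resize(p[150:290,270:420],None,fx=4,fy=4))"
```

```text
[0.4483 0.1903 0.0775] 14.05 F [ 1.4   4.74 -0.28] T [ 1.35  -0.418 -0.062] 0.12672939135804642
tcp rec -0.0736582979902795 0.000534984090077479
floor pitch(+nose up) -0.0014 roll 0.0008  z at tcp 0.0625, floor z front 0.0623
green x range [-0.0863  0.0652] y [-0.0496  0.0481] ((422.2649230957031, 123.44972229003906), (169.74667358398438, 99.52618408203125), 69.22605895996094)
side [-0.0496 -0.0496 -0.0495 -0.0495 -0.0495 -0.0496 -0.0497 -0.0345] 0.0624
side [-0.0203  0.0196  0.0349  0.0354  0.0477  0.0492 -0.0291  0.0495] 0.1791
```

View pics/w14.png

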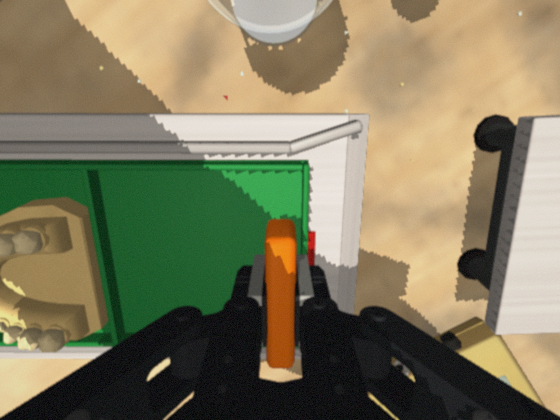

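View pics/s14z.png

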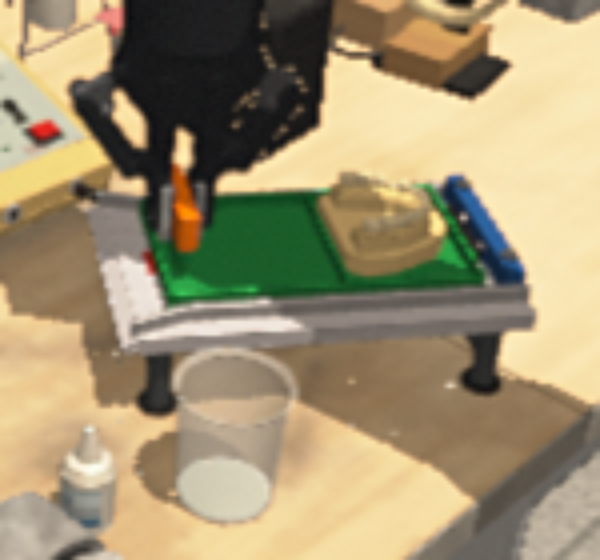

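The buffer force is 4.9 N, which means about 5 mm of compression, so the rear is right at the catch edge. I'll push another 2 mm.

Request:
{"name": "move_arm", "arguments": {"increments": "0 -0.4 -0.9 0 0 0 0; 0 -0.4 -0.9 0 0 0 0; 0 0 0 0 0 0 0; 0 0 0 0 0 0 0; 0 0 0 0 0 0 0; 0 0 0 0 0 0 0; 0 0 0 0 0 0 0; 0 0 0 0 0 0 0"}}

```text
t: 15.1
eef_pos: [0.4474, 0.1884, 0.0773]
tool_rot: [-0.0, 0.181, 0.984, -0.002]
contact_force: [2.4, 4.5, -1.8]
gripper_width: 0.123
```

```bash
cat > m6.py <<'E'
import sys
exec(open('m5.py').read().split('# side walls')[0])
r=((H<6)|(H>174))&(S>150)&(d>0)&(P[...,2]>.04)&(P[...,2]<.09)&(np.indices(H.shape)[0]<280)
q=P[r];print('red',len(q),'x',np.percentile((q[:,:2]-C)@e,[1,50,99]).round(4),'z',np.percentile(q[:,2],[1,10,50,90,99]).round(4))
v,u=np.nonzero(r);print(u.min(),u.max(),v.min(),v.max())
i=cv2.imread('pics/'+f+'.png');cv2.imwrite('pics/'+f+'z.png',cv2.resize(i[140:300,250:390],None,fx=4,fy=3.7,interpolation=cv2.INTER_NEAREST))
E
python3 m6.py w15
```

```text
[0.4474 0.1884 0.0773] 15.15 F [ 1.66  5.32 -2.6 ] T [ 1.275 -0.481 -0.011] 0.12621558444234116
tcp rec -0.07155104747635264 0.00037696655890471706
floor pitch(+nose up) -0.0001 roll 0.0012  z at tcp 0.0623, floor z front 0.0623
green x range [-0.0841  0.0671] y [-0.0497  0.048 ] ((421.41064453125, 121.39059448242188), (169.73648071289062, 99.55067443847656), 69.2524642944336)
red 1087 x [-0.1017 -0.0943 -0.0859] z [0.0591 0.0602 0.0628 0.0646 0.0657]
308 338 233 274
```

View pics/w15z.png

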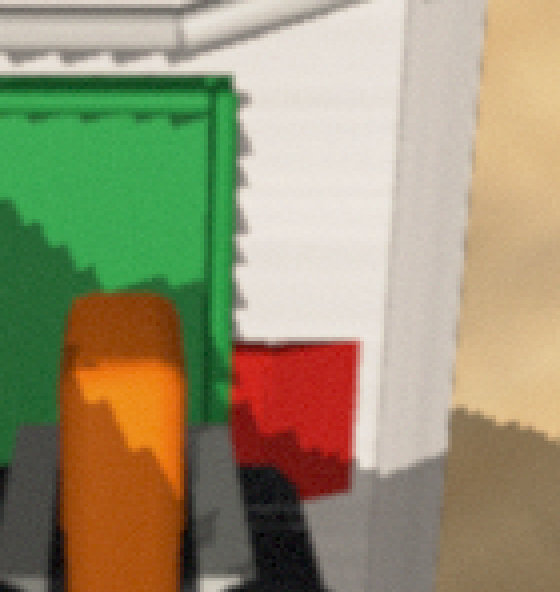

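The catch is up: red spans z 59–65.7 mm and its face is at -86 mm, behind the tray rear at -84 mm. I'll ease back onto the catch, then release.

Request:
{"name": "move_arm", "arguments": {"increments": "0 0.4 0.9 0 0 0 0; 0 0.4 0.9 0 0 0 0; 0 0 0 0 0 0 0; 0 0 0 0 0 0 0; 0.15 0 0 0 0 0 0; 0.2 0 0 0 0 0 0; 0.25 0 0 0 0 0 0; 0.3 0 0 0 0 0 0", "newtons": 40}}

```text
t: 16.15
eef_pos: [0.4478, 0.1896, 0.0773]
tool_rot: [-0.0, 0.181, 0.983, -0.002]
contact_force: [-0.4, 0.1, 0.1]
gripper_width: 0.297
```

```bash
python3 m6.py w16
```

```text
[0.4478 0.1896 0.0773] 16.2 F [ 0.24  0.59 -0.8 ] T [0.014 0.02  0.026] 0.2965503387570554
tcp rec -0.07285705745701893 0.00038804125317843524
floor pitch(+nose up) 0.0002 roll 0.0012  z at tcp 0.0622, floor z front 0.0623
green x range [-0.0848  0.0648] y [-0.0497  0.0481] ((423.7442932128906, 127.54902648925781), (178.958984375, 100.27671813964844), 68.89647674560547)
red 803 x [-0.1016 -0.0944 -0.0861] z [0.059  0.0601 0.0626 0.0647 0.0807]
249 336 233 276
```

View pics/w16.png

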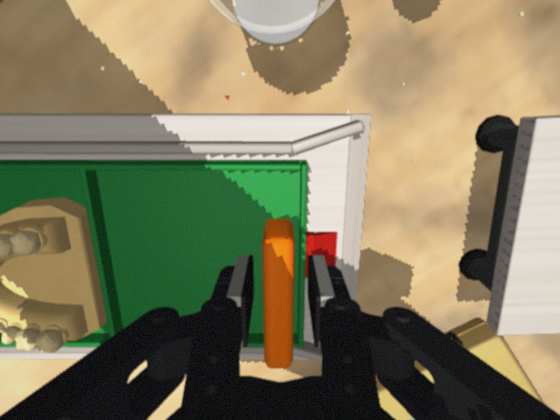

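The tray is released and held by the catch, with the fingers clear on both sides of the bar. I'm opening wider, then lifting straight up.

Request:
{"name": "move_arm", "arguments": {"increments": "0.4 0 0 0 0 0 0; 0.5 0 0 0 0 0 0; 0.5 0 0 10 0 0 0; 0.5 0 0 20 0 0 0; 0.5 0 0 30 0 0 0; 0.5 0 0 30 0 0 0; 0.5 0 20 30 0 0 0; 0.5 0 20 20 0 0 0"}}

```text
t: 17.2
eef_pos: [0.4484, 0.2301, 0.2197]
tool_rot: [0.0, 0.181, 0.983, -0.001]
contact_force: [-0.2, -1.6, -0.4]
gripper_width: 0.498
```

Request:
{"name": "move_arm", "arguments": {"increments": "0.5 0 20 0 0 0 0; 0.5 0 0 0 0 0 0; 0.5 0 0 0 0 0 0; 0.5 0 0 0 0 0 0; 0.5 0 0 0 0 0 0; 0.5 0 0 0 0 0 0; 0.5 0 0 0 0 0 0; 0.5 0 0 0 0 0 0"}}

```text
t: 18.2
eef_pos: [0.4479, 0.2496, 0.2173]
tool_rot: [-0.0, 0.181, 0.983, -0.002]
contact_force: [-0.0, -0.0, 0.2]
gripper_width: 0.491
```

```bash
python3 m6.py w17; python3 - <<'E'
from h import *
z=np.load('pics/w17.npz');p,d=z['p'],z['d'];P=wpts(d,z['e'],z['r']);hsv=cv2.cvtColor(p,cv2.COLOR_RGB2HSV);H,S,V=hsv[...,0].astype(int),hsv[...,1],hsv[...,2]
g=((H>45)&(H<80)&(S>120)&(d>0)&(P[...,2]>.045)&(P[...,2]<.1));q=P[g]
e=np.array([-.3551,-.9348]);n=np.array([.9348,-.3551]);x=(q[:,:2]-[.4216,.1216])
print(np.percentile(x@e,[.2,99.8]),np.percentile(x@n,[.2,99.8]),cv2.minAreaRect((q[:,:2]*1000).astype(np.float32)))
snap('top','t17')
E
```

```text
[0.4479 0.2496 0.2173] 18.25 F [ 0.43 -0.11 -0.31] T [ 0.031 -0.     0.05 ] 0.5010222805648534
tcp rec -0.12901516061214652 -0.020855159196323882
floor pitch(+nose up) 0.0003 roll 0.0017  z at tcp 0.0623, floor z front 0.0623
green x range [-0.0856  0.0954] y [-0.0492  0.0491] ((553.2677001953125, 222.2913055419922), (488.15997314453125, 273.93096923828125), 69.26334381103516)
red 509 x [-0.2541 -0.0954 -0.0858] z [0.046  0.05   0.0627 0.0648 0.0661]
234 446 8 220
[-0.0855554   0.09535666] [-0.04930242  0.20974139] ((553.2677001953125, 222.2913055419922), (488.15997314453125, 273.93096923828125), 69.26334381103516)
```

View pics/w17.png

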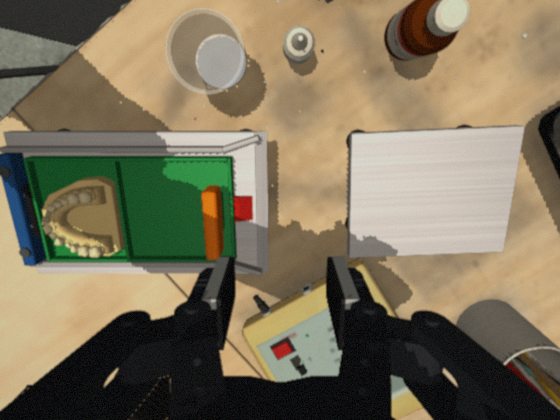

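View pics/t17.png

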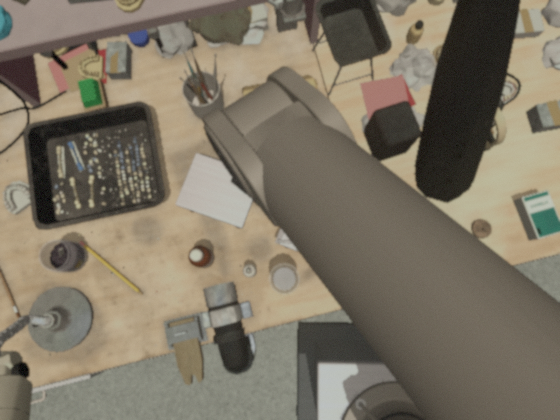

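The tray is seated against the catch, which is up at (242,208). The cast is in its pocket, and the bottle, dropper and beaker are at the same pixels as at the start. Handing in.

```bash
python3 -c "
from h import *
print(bot.hand_in())"
```

```text
the job is handed in; nothing more can be done
None
```

The tray is on the railed stand, held between the buffer and the red catch, and I've handed the job in. No verdict was reported. I gripped the tray by the orange bar and slid it level across the gap and over the catch, 2 mm past it. I then eased back onto the catch, let go and moved clear at about 18 s of the 40 s allowed.

**Last checks, from the wrist and top cameras:**
- **Catch:** it stands about 5 mm above the deck, so it is up.
- **Tray position:** the rear end is about at the catch face (0 to 1 mm beyond it) and centred within 1 mm. It is flat: pitch 0.0003 rad, roll under 0.002 rad.
- **Buffer:** I did not measure its compression directly after release. With the rear at the catch face, the geometry puts it at about 4.5 mm. The push force of about 5 N just before the catch popped up agrees with that.
- **Cast:** it looks to be sitting in its front pocket. I judged this from the picture and did not measure its final pose.
- **Bystanders:** the bottle, beaker and dropper appear at the same pixels as at the start, so they were not moved.
- **Robot:** it touches nothing, and the contact force reads about zero.

**One disagreement:** the top camera and the wrist camera differed by about 4 mm in x. I used the wrist camera's values, and the slide fitted the rails without trouble.

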